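# Snap the wide glaze tub's lid shut

### The arm

A 6-joint arm with a two-finger parallel gripper is mounted at the origin on the work surface. World frame = base frame: x ahead of the robot, y to its left, z up, the work surface at z = 0. Lengths are in m, angles in degrees, forces in N, time in s.
With the tool pointing down it reaches from about 0.25 to 0.725 m from the base axis. Payload 9.7 kg.
Tool frame: the origin (TCP) lies on the centre line of the jaws, within the pads' length; the fingertips stand 19 mm ahead of it and the grasp point (between the pads) is the TCP (bot.tcp_to_tips is the z of the fingertips in the tool frame, in m); z points along the fingers, y is the line along which they close (so a half turn about z gives the same grasp; the last joint's range is limited). The gripper opens to 85 mm and grips with 20 to 120 N. Pads are 22 mm wide; open, the fingers measure 114 mm over their backs; the gripper's body (76 mm by 85 mm) begins 54 mm behind the grasp point. The pads swing forward as they close: fully open they stand 13 mm farther back than shut.
Start: joints at [75.229, 4.979, 10.078, 95.1, 0, 90], TCP at [0.14, 0.532, 0.25] pointing down, gripper open.
Joint ranges: [-179.16, 179.16], [-48.56, 103.87], [-65.8, 70.77], [-126.05, 130.52], [-82.76, 87.17], [-180, 180]. Speed limits (degrees/s): [127.2, 127.2, 147.25, 180, 180, 180].

### API

Orientations are given as [roll, pitch, yaw] about the fixed x, y, z axes, in that order (R = Rz(yaw) Ry(pitch) Rx(roll)).
In Python, from workcell import bot gives the robot as it stands. The module is installed in compiled form; this text tells all that it offers.
- The arm moves only by the tool play_rows, never from a script. Its argument "increments" is a list of rows, each an object with "slide": the shift along the tool's x, y, z in mm, a list of three; "angular": the turn, a rotation vector about the tool's x, y, z in degrees, a list of three; "claw": the opening, from -1 (shut) to 1 (fully open). In form: [{"slide": [x, y, z], "angular": [rx, ry, rz], "claw": claw}, ...]. A call has 1 to 8 rows; each row shifts and turns the commanded pose from where the row before left it, along the tool's axes as they then stand; what a row does not reach is not made up. A row lasts 1/10 s, in which the tool goes at most 50 mm and 8.59 degrees, less where a joint would pass 70% of its speed; a pose out of reach is approached as far as the arm can. A call is refused whole if a number of a shift passes 50 or a number of a turn 8.59, either way. A call with a gripper value outside its range is refused whole. The fingers move at their own pace and stop on an object; "squeeze" is the grip in N (left out, the last holds). Time passes only in rows, so rows that do not move let the fingers close. It gives the time, the measured TCP pose, the force, the opening and the grip force at its end, in the units of the state.
- bot.get_obs(): the state, without advancing time (a new reading comes with each control period).
- bot.camera(name): name is "scene" or "side" or "wrist"; returns the picture (384x512x3 uint8, red, green, blue); there is no depth.
- bot.camera_info(name): a dict with "fovy" (degrees; the focal length in pixels is half the picture's height over the tangent of half this angle, whatever the lens; pixels are square), "cx", "cy" (the principal point, pixels), "k1" (the pictures are not rectified: a ray, as slopes to the right and down, at radius r is drawn at 1 + k1 r^2 times it, then the intrinsics apply), "R" (3x3) and "t" (3): a world point X has camera coordinates R X + t. Camera axes: x right, y down, z forward; pixel columns grow to the right and rows downward; lengths in m; the calibration is good to about 2 mm. A picture is of the moment at which its call begins: read the wrist's pose just before it. camera_info takes no time and is no camera call; for the wrist camera it gives the pose at the moment of the call.
- bot.job_done(): hands the job in; it is judged then, once.
The state is a dict: "time": time; "q": joint angles; "qd": joint speeds; "joint_efforts": joint torques, N m; "ee_pos": TCP position; "tcp_rot": TCP orientation; "wrist_force": force on the tool from outside, world axes, zero at the start; "torque": the same for the moment, N m; "opening": finger opening in m; "grasp_force": force on a finger pad.
Only numpy, scipy, OpenCV 4.12 (cv2) and the standard library are available. Lean on these libraries where they do the work, as an engineer would, in place of code of your own. Each camera call takes 0.05 s, during which the arm holds its last target. There are 200 camera calls.

### The job

The wide glaze tub is going back on the shelf: press down each of the three raised snap tabs around its lid until all three lie flush. The narrower tub is still in use, so leave it alone, with no weight put on it.

Things in the scene. Friction and masses are not known exactly. Their poses are not given: they have to be found in the camera images.
- tab_a (a point): Press point on one of 3 snap tabs of the WIDE tub: on the tab's top face, 28 mm out from its hinge, 12 mm short of its free end. Tab: off-white plastic flap 40 wide, 40 long, 5 mm thick, hinged on the lid at its inner edge, slanting up and outwards. This point is 112 to 117 mm above the table at the start, 100 mm when flush; it goes 3 to 6 mm outwards as it sinks. Only its position matters.
- tab_b (a point): Press point on the second tab of the wide tub, same as tab_a, 120 degrees on around the lid. About 4 to 5 N straight down here moves a tab; it stays where it is left; its stop is about 1 mm below flush. The hinges are 60 mm from the tub's axis.
- tab_c (a point): Press point on the third tab of the wide tub, same as tab_a, 240 degrees on. The wide tub: fixed, any yaw, off-white plastic, grey lid with a strip of tape, 156 mm across the lid, 200 mm over its tabs, flat of the lid 94 mm above the table. Nothing near it is taller than its tabs.
- narrow_tub: The other tub with tabs, to be left alone: fixed, same plastics, but 96 mm across the lid, 124 mm over its tabs, and 70 mm high; its three smaller tabs (26 by 28 mm) are also up, at most 90 mm high. Origin at the centre of its underside, z up. It may stand left or right of the wide tub.
Things that resemble listed ones, but are neither listed nor needed, are in the scene too. What is shaped like the part that bears tab_a but green or yellow is not meant.

How it is judged:
By the outcome, as a careful person would: the job done as asked, in the order asked, and still so for the second after the job is handed in, with the robot touching nothing.
It also fails if it takes over 35 s, if anything falls off the work surface, if the arm or the gripper's body presses on something with over 40 N, if the wrist force passes 120 N, or if a joint passes its speed limit or range.

## Working session

There is one attempt and no reset: what is moved stays moved. The work goes in short steps, Python scripts to look and compute and a tool call to move; the robot and the scene stay as the last step left them, time stands still between calls to the robot, and variables do not carry over. Pictures are saved under pics/ and viewed, at most 10 in all, crops included, and the job is handed in when it is done.

Besides the shell and the picture viewer there is one more tool, called after "Call:" as name(argument=value, ...), one argument or row to a line, values as JSON. play_rows: Moves the arm, as the interface text tells. Its arguments: {"type":"object","properties":{"increments":{"type":"array"},"squeeze":{"type":"number"}},"required":["increments"]}

```bash
mkdir -p pics; python3 - <<'E'
from workcell import bot
import cv2,numpy as np
print(bot.get_obs())
for n in("scene","side"):
    i=bot.camera_info(n);print(n,i)
    cv2.imwrite(f"pics/{n}0.png",bot.camera(n)[:,:,::-1])
print(bot.camera_info("wrist"))
cv2.imwrite("pics/wrist0.png",bot.camera("wrist")[:,:,::-1])
a,b=cv2.imread("pics/scene0.png"),cv2.imread("pics/side0.png")
cv2.imwrite("pics/both.png",cv2.resize(np.vstack([a,b]),(400,600)))
E
```

```text
{'time': 0.0, 'q': array([7.52297955e+01, 5.01109788e+00, 1.00344752e+01, 9.50996027e+01,
       7.61401071e-04, 9.00015375e+01]), 'qd': array([ 0.03653396, -0.04043574,  0.11962831,  0.0688409 , -0.01401213,
        0.09737934]), 'joint_efforts': array([-9.33940682e-04, -5.20389676e+01,  4.64805579e+01,  1.61832094e-02,
       -1.56070757e-05, -2.63290156e-05]), 'ee_pos': array([0.14016311, 0.53162916, 0.24958326]), 'tcp_rot': array([-1.79923775e+02, -7.59354983e-04,  1.65228257e+02]), 'wrist_force': array([0.45281995, 0.45253344, 0.08013111]), 'torque': array([-0.00615712,  0.00817147, -0.00483122]), 'grasp_force': 0.0, 'opening': 0.08539692164656065}
scene {'fovy': 50.315837893712924, 'cx': 254.52248127674366, 'cy': 206.574165706377, 'k1': -0.08988289011828278, 'R': array([[-0.03777428,  0.99910216, -0.01918298],
       [ 0.55898194,  0.005214  , -0.82916344],
       [-0.82831896, -0.04204399, -0.55867702]]), 't': array([ 0.02169756, -0.16634957,  1.34316931])}
side {'fovy': 45.95252916985247, 'cx': 255.1890444148833, 'cy': 190.08066024671982, 'k1': -0.011696479686549216, 'R': array([[ 0.84568683, -0.53350742,  0.01355051],
       [-0.34667307, -0.56847713, -0.74609083],
       [ 0.40574815,  0.6262616 , -0.66570628]]), 't': array([-0.39020524,  0.21076554,  1.15707186])}
{'fovy': 67.46813588431942, 'cx': 253.33705154885365, 'cy': 191.50616151858318, 'k1': 0.016678512221582793, 'R': array([[ 2.54498064e-01,  9.67072831e-01, -9.34871928e-04],
       [ 9.19639087e-01, -2.41715976e-01,  3.09576060e-01],
       [ 2.99156624e-01, -7.96462528e-02, -9.50874223e-01]]), 't': array([-0.54873714, -0.04035842,  0.37968289])}
```

View pics/scene0.png

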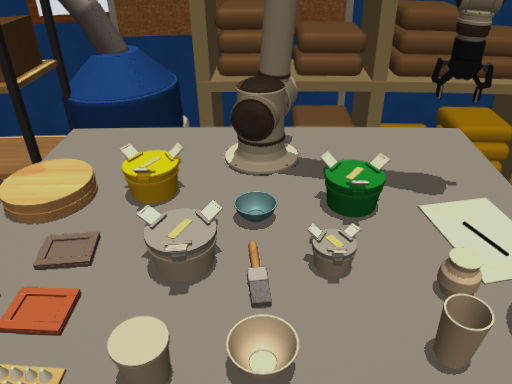

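View pics/side0.png

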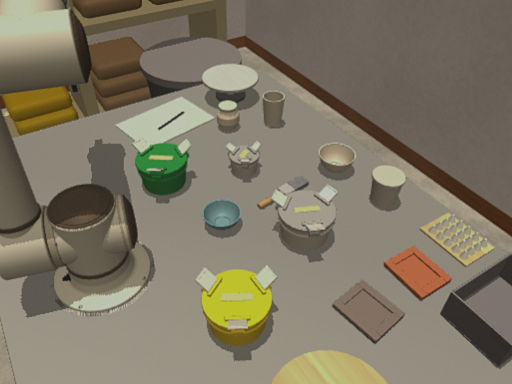

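The scene view holds four tabbed tubs: yellow (152,172), green (353,185), off-white wide (181,242) and off-white narrow (334,250). In the side view the wide one is at (306,215) and the narrow one at (243,158). The wide off-white tub, with the grey lid and the larger diameter, fits the task, so I'll confirm it in an enlarged crop.

```bash
cat > h.py <<'E'
import numpy as np,cv2
from workcell import bot
def intr(i):
    f=192/np.tan(np.radians(i['fovy']/2)); return f
def ray(i,u,v):
    f=intr(i);d=np.array([(u-i['cx'])/f,(v-i['cy'])/f]);s=d.copy()
    for _ in range(20): s=d/(1+i['k1']*(s@s))
    R=np.array(i['R']);return -R.T@np.array(i['t']),R.T@np.array([*s,1])
def onz(i,u,v,z):
    o,d=ray(i,u,v);return o+d*(z-o[2])/d[2]
def proj(i,X):
    c=np.array(i['R'])@X+i['t'];s=c[:2]/c[2];s=s*(1+i['k1']*(s@s));return s*intr(i)+[i['cx'],i['cy']]
def tri(rs):
    A=np.zeros((3,3));b=np.zeros(3)
    for o,d in rs:
        d=d/np.linalg.norm(d);P=np.eye(3)-np.outer(d,d);A+=P;b+=P@o
    X=np.linalg.solve(A,b);return X,[np.linalg.norm(np.cross(X-o,d/np.linalg.norm(d)))for o,d in rs]
E
python3 - <<'E'
from h import *
S,D=bot.camera_info("scene"),bot.camera_info("side")
print(tri([ray(S,181,229),ray(D,307,210)]), onz(S,181,229,.095),onz(D,307,210,.095),'narrow',onz(S,335,242,.07))
a=cv2.imread("pics/scene0.png")[185:285,125:235];b=cv2.imread("pics/side0.png")[170:260,260:359]
cv2.imwrite("pics/crop.png",np.hstack([cv2.resize(a,(400,364)),cv2.resize(b,(400,364))]))
E
```

```text
(array([ 0.52149912, -0.15853652,  0.09114789]), [np.float64(0.00198335005391457), np.float64(0.0019833500539146163)]) [ 0.52482312 -0.15570357  0.095     ] [ 0.51930368 -0.16364047  0.095     ] narrow [0.53302701 0.16904495 0.07      ]
```

View pics/crop.png

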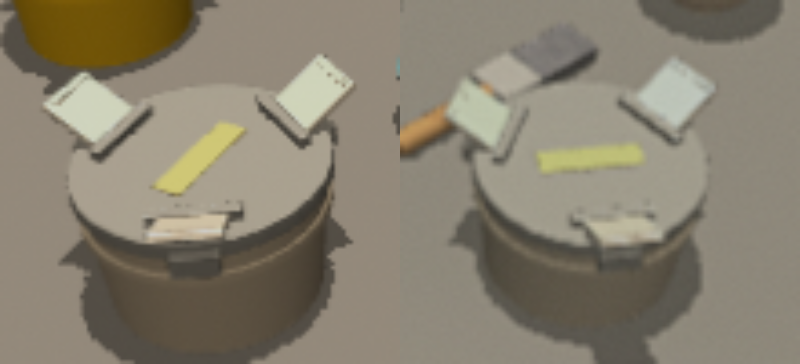

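The crop shows the off-white wide tub with its grey lid and three raised tabs: back-left, back-right and front in the scene view. It is centred at about (0.522, -0.159). The narrow tub is at about (0.533, 0.169) and I'll leave it alone. Next I'll move the wrist camera over the wide tub.

Call:
play_rows(
  increments=[
    {"slide": [-31.6,-35.6,-12],"angular": [0,0,0],"claw": -1},
    {"slide": [-31.6,-35.6,-12],"angular": [0,0,0],"claw": -1},
    {"slide": [-31.6,-35.6,-12],"angular": [0,0,0],"claw": -1},
    {"slide": [-31.6,-35.6,-12],"angular": [0,0,0],"claw": -1},
    {"slide": [-31.6,-35.6,-12],"angular": [0,0,0],"claw": -1},
    {"slide": [-31.6,-35.6,-12],"angular": [0,0,0],"claw": -1},
    {"slide": [-31.6,-35.6,-12],"angular": [0,0,0],"claw": -1},
    {"slide": [-31.6,-35.6,-12],"angular": [0,0,0],"claw": -1},
  ],
)

```text
time: 0.95
ee_pos: [0.3123, 0.1902, 0.3468]
tcp_rot: [180.0, 0.0, 165.3]
wrist_force: [1.5, 0.8, 0.2]
opening: -0.0
grasp_force: 0.0
```

```bash
python3 -c "
from workcell import bot
o=bot.get_obs();print(o['q'],o['ee_pos'],o['tcp_rot'],o['opening'],bot.tcp_to_tips)"
```

```text
[ 3.13431938e+01 -1.62059940e+01  1.67741517e+00  1.07855696e+02
 -1.48260010e-03  4.60854180e+01] [0.31225028 0.19016565 0.34677658] [1.79981064e+02 2.02895912e-02 1.65257772e+02] -1.9876334606555792e-05 0.019
```

q6 falls along with q1, so the yaw can stay fixed. I'll continue.

Call:
play_rows(
  increments=[
    {"slide": [-31.6,-35.6,0],"angular": [0,0,0],"claw": -1},
    {"slide": [-31.6,-35.6,0],"angular": [0,0,0],"claw": -1},
    {"slide": [-31.6,-35.6,0],"angular": [0,0,0],"claw": -1},
    {"slide": [-31.6,-35.6,0],"angular": [0,0,0],"claw": -1},
    {"slide": [-31.6,-35.6,0],"angular": [0,0,0],"claw": -1},
    {"slide": [-31.6,-35.6,0],"angular": [0,0,0],"claw": -1},
    {"slide": [-31.6,-35.6,0],"angular": [0,0,0],"claw": -1},
    {"slide": [-31.6,-35.6,0],"angular": [0,0,0],"claw": -1},
  ],
)

```text
time: 1.75
ee_pos: [0.4843, -0.15, 0.3461]
tcp_rot: [180.0, 0.0, 165.2]
wrist_force: [1.0, 0.8, 0.4]
opening: -0.0001
grasp_force: 0.0
```

Call:
play_rows(
  increments=[
    {"slide": [0,0,0],"angular": [0,0,0],"claw": -1},
  ],
)

```text
time: 1.85
ee_pos: [0.4855, -0.152, 0.3437]
tcp_rot: [-180.0, -0.2, 165.0]
wrist_force: [0.1, 0.4, -1.1]
opening: 0.0004
grasp_force: 0.0
```

```bash
python3 - <<'E'
from h import *
import json
o=bot.get_obs();i=bot.camera_info("wrist");im=bot.camera("wrist")
print(o['ee_pos'],o['tcp_rot'])
json.dump({k:np.array(v).tolist() for k,v in i.items()},open("w1.json","w"))
cv2.imwrite("pics/w1.png",im[:,:,::-1]);cv2.imwrite("pics/w1b.png",cv2.resize(im[:,:,::-1],(800,600),interpolation=cv2.INTER_CUBIC))
E
```

```text
[ 0.48546368 -0.15200568  0.34365418] [-179.96338359   -0.19111133  164.99551512]
```

View pics/w1b.png

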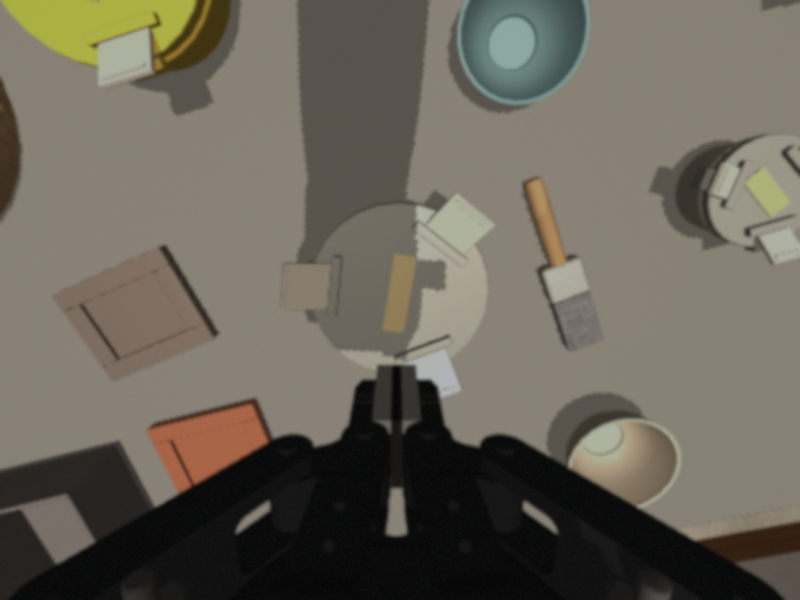

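The wrist view shows the three tabs, in enlarged pixels: A left (hinge 336,287, tab centre 306,287), B top right (hinge 442,245, tab centre 460,224) and C bottom (hinge 425,349, tab partly behind the finger). The lid is centred at about (400,287). I'll fit the centre and yaw from these and check them against the other views.

```bash
cat > m.py <<'E'
from h import *
import json
W=json.load(open("w1.json"))
w=lambda u,v:((u+.5)/1.5625-.5,(v+.5)/1.5625-.5)
S,D=bot.camera_info("scene"),bot.camera_info("side")
s=lambda u,v:(125+u/3.636,185+v/3.636*1.0); d=lambda u,v:(260+u/4.04,170+v/4.04)
s=lambda u,v:(125+u/3.636,185+v/3.64)
for n,p in dict(L=(313,287),R=(487,289),T=(399,201),B=(385,371)).items(): print(n,onz(W,*w(*p),.094).round(4))
c=(onz(W,*w(313,287),.094)+onz(W,*w(487,289),.094))/2;print('c',c)
T={'A':[(W,w(306,287)),(S,s(187,231)),(D,d(625,233))],'B':[(W,w(460,224)),(S,s(315,93)),(D,d(480,115))],'Aend':[(W,w(281.5,286))],'Bend':[(W,w(477,209)),(S,s(337,70)),(D,d(460,98))],'Cend':[(W,w(452,391)),(S,s(0,0))],}
T={'1':T['A'][:1]+[(S,s(92,110)),(D,d(625,233))],'2':T['B'],'tapes':[(W,w(400,293)),(S,s(200,159)),(D,d(590,158))]}
for n,l in T.items():
    X,e=tri([ray(i,*p) for i,p in l]);print(n,X.round(4),np.round(e,4))
for n,p,z in(('Aend',(281.5,286),.12),('Bend',(477,209),.12),('Cend',(452,391),.12),('Ah',(336,287),.1),('Bh',(442,245),.1),('Ch',(425,349),.1)):
    X=onz(W,*w(*p),z)-c;print(n,X[:2].round(4),np.hypot(*X[:2]).round(4),np.degrees(np.arctan2(X[1],X[0])).round(1))
E
python3 m.py
```

```text
L [ 0.4954 -0.2301  0.094 ]
R [ 0.5361 -0.0851  0.094 ]
T [ 0.4441 -0.1395  0.094 ]
B [ 0.589  -0.1913  0.094 ]
c [ 0.51573271 -0.15760218  0.094     ]
1 [ 0.5599 -0.2805  0.134 ] [0.0883 0.0725 0.1516]
2 [ 0.5537 -0.1533  0.1517] [0.1023 0.0708 0.1587]
tapes [ 0.595  -0.2119  0.1276] [0.0976 0.0715 0.1585]
Aend [-0.0337 -0.0898] 0.0959 -110.5
Bend [-0.0529  0.0744] 0.0913 125.4
Cend [0.0943 0.0215] 0.0967 12.8
Ah [-0.0167 -0.052 ] 0.0546 -107.8
Bh [-0.0285  0.0434] 0.0519 123.4
Ch [0.0587 0.0074] 0.0592 7.2
```

```bash
sed -i 's/d=lambda u,v:(260+u\/4.04/d=lambda u,v:(260+(u-400)\/4.04/' m.py; python3 m.py | sed -n 5,9p
```

```text
c [ 0.51573271 -0.15760218  0.094     ]
1 [ 0.4913 -0.2319  0.1053] [0.0009 0.003  0.0023]
2 [ 0.474  -0.0971  0.1069] [0.0011 0.0015 0.0023]
tapes [ 0.5214 -0.1591  0.0931] [0.0011 0.0004 0.0013]
Aend [-0.0337 -0.0898] 0.0959 -110.5
```

Centre is about (0.519, -0.1575) and yaw about 8°, with radii and heights matching the description. Press points: C (0.605, -0.145), B (0.4655, -0.089), A (0.4865, -0.238). I'll start with C.

Call:
play_rows(
  increments=[
    {"slide": [-28.4,9.4,40],"angular": [0,0,0],"claw": -1},
    {"slide": [-28.4,9.4,40],"angular": [0,0,0],"claw": -1},
    {"slide": [-28.4,9.4,40],"angular": [0,0,0],"claw": -1},
    {"slide": [-28.4,9.4,40],"angular": [0,0,0],"claw": -1},
    {"slide": [0,0,20],"angular": [0,0,0],"claw": -1},
    {"slide": [0,0,0],"angular": [0,0,0],"claw": -1},
    {"slide": [0,0,0],"angular": [0,0,0],"claw": -1},
  ],
)

```text
time: 2.6
ee_pos: [0.603, -0.1396, 0.1675]
tcp_rot: [180.0, 0.0, 165.3]
wrist_force: [-0.0, 0.2, 0.6]
opening: -0.0
grasp_force: 0.0
```

```bash
python3 - <<'E'
from h import *
im=bot.camera("wrist")[:,:,::-1];sc=bot.camera("scene")[:,:,::-1]
cv2.imwrite("pics/c2.png",np.hstack([cv2.resize(im,(450,338)),cv2.resize(sc[185:285,125:235],(350,338))]))
E
```

```text
(no output)
```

View pics/c2.png

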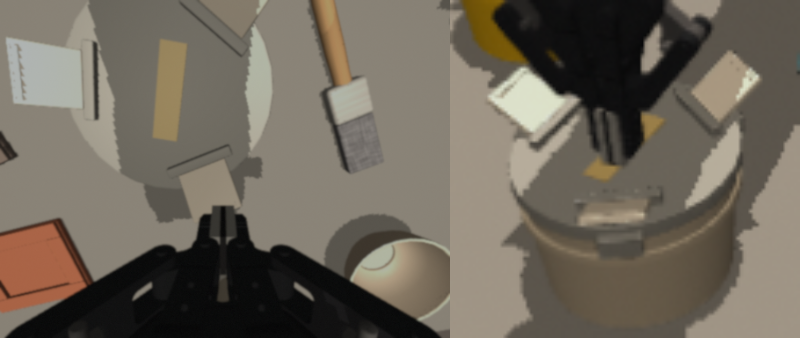

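The wrist view shows tab C (hinge bar 200,160) lying just ahead of the fingertips at (222,210), with A on the left and B at the top. I'll measure again from this close view.

```bash
python3 - <<'E'
from h import *
o=bot.get_obs();W=bot.camera_info("wrist");k=512/450
print(o['ee_pos'])
P={}
for n,p,z in(('Ch1',(169,174),.1),('Ch2',(231,151),.1),('Ah1',(88,41),.1),('Ah2',(91,119),.1),('Bh1',(182,0),.1),('Bh2',(245,50),.1),('Cend1',(187,218),.12),('Aend1',(8,38),.12),('Aend2',(13,103),.12),('lidL',(68,90),.094),('lidR',(272,85),.094)):
    P[n]=onz(W,p[0]*k,p[1]*k,z);print(n,P[n].round(4))
m=[(P[a+'h1']+P[a+'h2'])/2 for a in'CBA']
c=sum(m)/3;print('c',c)
for x in m+[(P['Aend1']+P['Aend2'])/2]: d=x-c;print(np.hypot(d[0],d[1]),np.degrees(np.arctan2(d[1],d[0])))
E
```

```text
[ 0.60360006 -0.1402355   0.16900684]
Ch1 [ 0.581  -0.1799  0.1   ]
Ch2 [ 0.5752 -0.1269  0.1   ]
Ah1 [ 0.4757 -0.2023  0.1   ]
Ah2 [ 0.5247 -0.2222  0.1   ]
Bh1 [ 0.4688 -0.1331  0.1   ]
Bh2 [ 0.508 -0.1    0.1  ]
Cend1 [ 0.6128 -0.1717  0.12  ]
Aend1 [ 0.4678 -0.2396  0.12  ]
Aend2 [ 0.5027 -0.2562  0.12  ]
lidL [ 0.5007 -0.2329  0.094 ]
lidR [ 0.5356 -0.0853  0.094 ]
c [ 0.52226042 -0.16072285  0.1       ]
0.05635091700303572 7.503056905425955
0.055652780915420884 127.44104468263117
0.0560575905997629 -113.14572596287688
0.09468354580670339 -113.01496976997569
```

Good agreement: centre (0.5222, -0.1607), yaw 7.2°. Press points: C (0.6085, -0.150), B (0.4695, -0.0915), A (0.4885, -0.241). Now I'll press C.

Call:
play_rows(
  increments=[
    {"slide": [-7.2,-8,0],"angular": [0,0,0],"claw": -1},
    {"slide": [0,0,15],"angular": [0,0,0],"claw": -1},
    {"slide": [0,0,12],"angular": [0,0,0],"claw": -1},
    {"slide": [0,0,6],"angular": [0,0,0],"claw": -1},
    {"slide": [0,0,5],"angular": [0,0,0],"claw": -1},
    {"slide": [0,0,5],"angular": [0,0,0],"claw": -1},
    {"slide": [0,0,3],"angular": [0,0,0],"claw": -1},
    {"slide": [0,0,0],"angular": [0,0,0],"claw": -1},
  ],
)

```text
time: 3.5
ee_pos: [0.608, -0.1499, 0.1198]
tcp_rot: [-180.0, -0.0, 165.2]
wrist_force: [0.5, 0.0, -0.6]
opening: -0.0003
grasp_force: 0.1
```

Call:
play_rows(
  increments=[
    {"slide": [0,0,1],"angular": [0,0,0],"claw": -1},
    {"slide": [0,0,0.5],"angular": [0,0,0],"claw": -1},
    {"slide": [0,0,0],"angular": [0,0,0],"claw": -1},
  ],
)

```text
time: 3.8
ee_pos: [0.608, -0.15, 0.1189]
tcp_rot: [-180.0, -0.0, 165.2]
wrist_force: [-1.0, 0.5, 4.1]
opening: -0.0
grasp_force: 2.0
```

Call:
play_rows(
  increments=[
    {"slide": [0,0,0.7],"angular": [0,0,0],"claw": -1},
    {"slide": [0,0,0],"angular": [0,0,0],"claw": -1},
  ],
)

```text
time: 4.0
ee_pos: [0.608, -0.15, 0.1183]
tcp_rot: [180.0, -0.0, 165.2]
wrist_force: [-1.8, 0.3, 5.0]
opening: 0.0003
grasp_force: 2.4
```

Call:
play_rows(
  increments=[
    {"slide": [0,0,0.7],"angular": [0,0,0],"claw": -1},
    {"slide": [0,0,0],"angular": [0,0,0],"claw": -1},
  ],
)

```text
time: 4.2
ee_pos: [0.608, -0.15, 0.118]
tcp_rot: [-180.0, 0.0, 165.2]
wrist_force: [-3.7, 0.7, 8.0]
opening: -0.0
grasp_force: 3.9
```

C has reached its stop (tip at 99 mm, force rising to 8 N). I'll lift and go to B.

Call:
play_rows(
  increments=[
    {"slide": [0,0,-25],"angular": [0,0,0],"claw": -1},
    {"slide": [0,0,-25],"angular": [0,0,0],"claw": -1},
    {"slide": [37.2,5.3,0],"angular": [0,0,0],"claw": -1},
    {"slide": [37.2,5.3,0],"angular": [0,0,0],"claw": -1},
    {"slide": [37.2,5.3,0],"angular": [0,0,0],"claw": -1},
    {"slide": [37.2,5.3,0],"angular": [0,0,0],"claw": -1},
    {"slide": [0,0,0],"angular": [0,0,0],"claw": -1},
    {"slide": [0,0,0],"angular": [0,0,0],"claw": -1},
  ],
)

```text
time: 5.0
ee_pos: [0.4695, -0.0915, 0.1676]
tcp_rot: [-180.0, 0.1, 165.2]
wrist_force: [0.5, -0.3, 0.2]
opening: -0.0003
grasp_force: 0.0
```

Call:
play_rows(
  increments=[
    {"slide": [0,0,15],"angular": [0,0,0],"claw": -1},
    {"slide": [0,0,10],"angular": [0,0,0],"claw": -1},
    {"slide": [0,0,6],"angular": [0,0,0],"claw": -1},
    {"slide": [0,0,6],"angular": [0,0,0],"claw": -1},
    {"slide": [0,0,5],"angular": [0,0,0],"claw": -1},
    {"slide": [0,0,4],"angular": [0,0,0],"claw": -1},
    {"slide": [0,0,2],"angular": [0,0,0],"claw": -1},
    {"slide": [0,0,0],"angular": [0,0,0],"claw": -1},
  ],
)

```text
time: 5.8
ee_pos: [0.4697, -0.0916, 0.1191]
tcp_rot: [-180.0, -0.0, 165.2]
wrist_force: [-0.7, -0.9, -0.1]
opening: 0.0
grasp_force: 0.0
```

Call:
play_rows(
  increments=[
    {"slide": [0,0,1],"angular": [0,0,0],"claw": -1},
    {"slide": [0,0,0],"angular": [0,0,0],"claw": -1},
    {"slide": [0,0,0],"angular": [0,0,0],"claw": -1},
  ],
)

```text
time: 6.1
ee_pos: [0.4698, -0.0918, 0.1186]
tcp_rot: [-180.0, 0.0, 165.2]
wrist_force: [-0.6, 0.1, 3.0]
opening: -0.0002
grasp_force: 1.8
```

Call:
play_rows(
  increments=[
    {"slide": [0,0,0.7],"angular": [0,0,0],"claw": -1},
    {"slide": [0,0,0],"angular": [0,0,0],"claw": -1},
  ],
)

```text
time: 6.3
ee_pos: [0.4699, -0.0918, 0.1182]
tcp_rot: [-180.0, 0.0, 165.2]
wrist_force: [-2.2, -0.2, 5.7]
opening: 0.0
grasp_force: 3.0
```

Call:
play_rows(
  increments=[
    {"slide": [0,0,0.6],"angular": [0,0,0],"claw": -1},
    {"slide": [0,0,0],"angular": [0,0,0],"claw": -1},
  ],
)

```text
time: 6.5
ee_pos: [0.4699, -0.0918, 0.118]
tcp_rot: [-180.0, 0.1, 165.2]
wrist_force: [-3.1, 1.1, 9.9]
opening: 0.0
grasp_force: 5.1
```

B is at its stop, same height as C. Now A.

Call:
play_rows(
  increments=[
    {"slide": [0,0,-25],"angular": [0,0,0],"claw": -1},
    {"slide": [0,0,-25],"angular": [0,0,0],"claw": -1},
    {"slide": [-14,-34.9,0],"angular": [0,0,0],"claw": -1},
    {"slide": [-14,-34.9,0],"angular": [0,0,0],"claw": -1},
    {"slide": [-14,-34.9,0],"angular": [0,0,0],"claw": -1},
    {"slide": [-14,-34.9,0],"angular": [0,0,0],"claw": -1},
    {"slide": [0,0,0],"angular": [0,0,0],"claw": -1},
    {"slide": [0,0,0],"angular": [0,0,0],"claw": -1},
  ],
)

```text
time: 7.3
ee_pos: [0.4881, -0.2415, 0.1664]
tcp_rot: [180.0, -0.1, 165.1]
wrist_force: [-0.4, 0.7, 0.1]
opening: 0.0001
grasp_force: 0.0
```

Call:
play_rows(
  increments=[
    {"slide": [0,0,15],"angular": [0,0,0],"claw": -1},
    {"slide": [0,0,10],"angular": [0,0,0],"claw": -1},
    {"slide": [0,0,6],"angular": [0,0,0],"claw": -1},
    {"slide": [0,0,6],"angular": [0,0,0],"claw": -1},
    {"slide": [0,0,5],"angular": [0,0,0],"claw": -1},
    {"slide": [0,0,4],"angular": [0,0,0],"claw": -1},
    {"slide": [0,0,3],"angular": [0,0,0],"claw": -1},
    {"slide": [0,0,0],"angular": [0,0,0],"claw": -1},
  ],
)

```text
time: 8.1
ee_pos: [0.4884, -0.241, 0.1181]
tcp_rot: [-180.0, 0.0, 165.2]
wrist_force: [-0.8, -1.6, 2.2]
opening: -0.0
grasp_force: 1.0
```

Call:
play_rows(
  increments=[
    {"slide": [0,0,0.5],"angular": [0,0,0],"claw": -1},
    {"slide": [0,0,0],"angular": [0,0,0],"claw": -1},
  ],
)

```text
time: 8.3
ee_pos: [0.4884, -0.241, 0.118]
tcp_rot: [-180.0, 0.0, 165.2]
wrist_force: [-1.6, -1.2, 5.5]
opening: -0.0001
grasp_force: 3.0
```

Call:
play_rows(
  increments=[
    {"slide": [0,0,0.6],"angular": [0,0,0],"claw": -1},
    {"slide": [0,0,0],"angular": [0,0,0],"claw": -1},
  ],
)

```text
time: 8.5
ee_pos: [0.4885, -0.241, 0.1179]
tcp_rot: [-180.0, 0.1, 165.2]
wrist_force: [-4.1, -0.5, 9.0]
opening: -0.0004
grasp_force: 4.9
```

Call:
play_rows(
  increments=[
    {"slide": [0,0,-40],"angular": [0,0,0],"claw": -1},
    {"slide": [0,0,-45],"angular": [0,0,0],"claw": -1},
    {"slide": [20,20,-45],"angular": [0,0,0],"claw": -1},
    {"slide": [20,20,-45],"angular": [0,0,0],"claw": -1},
    {"slide": [20,20,-45],"angular": [0,0,0],"claw": -1},
    {"slide": [0,0,0],"angular": [0,0,0],"claw": -1},
    {"slide": [0,0,0],"angular": [0,0,0],"claw": -1},
  ],
)

```text
time: 9.2
ee_pos: [0.4486, -0.1715, 0.3297]
tcp_rot: [180.0, 0.1, 165.3]
wrist_force: [0.1, -0.7, -0.4]
opening: 0.0001
grasp_force: 0.0
```

```bash
python3 - <<'E'
from h import *
im=bot.camera("wrist")[:,:,::-1];sc=bot.camera("scene")[:,:,::-1];sd=bot.camera("side")[:,:,::-1]
cv2.imwrite("pics/c3.png",np.hstack([cv2.resize(im,(400,300)),cv2.resize(sc[185:285,125:235],(200,300)),cv2.resize(sd[170:260,260:359],(200,300))]))
E
```

```text
(no output)
```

View pics/c3.png

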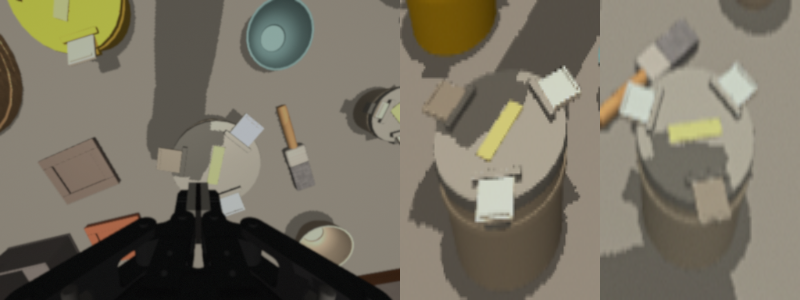

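In all three views the tabs lie flat: wrist (170,160), (245,130), (232,203); scene crop (445,98), (555,88), (495,198). All three stopped with the tip at 99 mm, and the arm is clear of everything.

```bash
python3 -c "
from workcell import bot
print(bot.job_done())"
```

```text
the job is handed in; nothing more can be done
None
```

All three tabs on the wide tub are pressed to their stops at about 99 mm (flush is 100 mm), the narrow tub was not touched, and the job was handed in at about 9 s of the 35 s allowed; the hand-in gave no verdict.

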